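# Steady the scale stand and shut the scale

## Task

The stand under the pocket scale has one adjustable foot that hangs clear of its steel disc: turn that foot's knob clockwise until the foot just rests on the disc, lightly, not screwed down hard. Only then lower the scale's hinged lid gently until it is fully shut, leaving the other things on the bench where they are.

Things in the scene. Friction and masses are not known exactly. Their poses are not given: they have to be found in the camera images.
- stand: Grey plate, 130 (x) x 170 (y) x 10 mm, top 38 mm above the bench; fixed, carries the scale. Origin on the bench under its centre, z up. An ear at its near right corner (-x, -y) holds the adjustable foot on a vertical axis at x -35, y -130 mm; the boss there is 26 mm wide, top at 46 mm. The black scale (74 along x, 122 along y, 13 mm high without lid) sits mid-plate.
- knob_centre (a point): Centre of the round black fluted knob on top of the adjustable foot's screw: diameter 36 mm, 22 mm high, axis vertical, so it can be gripped from above at any yaw. It sinks with the screw: it starts 78 to 81 mm above the bench, is at 74 mm when the foot first touches the disc, and at 71.5 mm the foot is already screwed down too hard.
- knob (a joint): Turn of the knob in rad, 0 to 7.2; grows clockwise seen from above and then the foot goes down, 12 mm per full turn (1.91 mm per rad). Starts between 1.4 and 3.2. Friction about 0.05 N m, and up to 0.03 N m more once the foot bears on the disc; it stays where it is left.
- foot: Rubber adjustable foot, a disc 28 mm in diameter; origin at the centre of its underside, z up. It does not turn with the knob. It starts 4 to 7 mm clear of the disc. Once it touches, it gives springily by about 1 mm for 6 N; pressed with more than 15 N it counts as screwed down hard.
- bearing_disc: Loose steel disc under the foot, 56 mm in diameter, 6 mm thick, lying on the bench; origin at the centre of its underside, so its top is 6 mm above its origin. It is to stay under the foot.
- scale_lid (a joint): Opening angle of the pocket scale's lid in rad: 0 shut (level), 1.57 upright; starts between 1.2 and 1.75. The hinge has a little friction, so the lid stays where it is left at least down to 0.8 rad. The lid is a flat black plate 116 mm from hinge to free edge, 74 mm wide, 3 mm thick.
- lid_hinge (a point): Middle of the lid's hinge line, at the left (+y) end of the scale, 53 mm above the bench; the line runs along the stand's x. Shut, the lid lies from here toward the stand's -y; it opens upward and over toward +y. The underside of the lid is at the height of the hinge when shut, its top face 3 mm above.
- lid_edge (a point): Middle of the lid's free edge, half-way through its thickness, 116 mm from the hinge.
- oil_stone: Bystander: dark sharpening stone 28 x 46 x 14 mm, origin at the centre of its underside.
- cutters: Bystander: pliers 115 x 30 x 11 mm lying flat, origin at the centre of its underside.
- white_tray: Bystander: small open white tray 46 x 62 x 12 mm, origin at the centre of its underside.
- gold_ring: Bystander: ring 22 mm wide, 7 mm high, lying flat, origin at the centre of its underside.

How it is judged:
On the way, in this order (a step that is already met when the one before it is completed fails the run):
1. the foot rests lightly on the disc (0.3 to 15 N) while the scale's lid is still open (contact force between foot and bearing_disc between 0.3 and 15 N and value of joint scale_lid above 0.8 rad), for 0.3 s.
2. the lid is shut (value of joint scale_lid below 0.06 rad), for 0.2 s.
At the end, for the whole second after the job is handed in: The adjustable foot bears on the steel disc with 0.3 to 15 N, the disc is at rest, and the scale's lid is shut to within 0.06 rad (contact force between foot and bearing_disc between 0.3 and 15 N and value of joint scale_lid below 0.06 rad and linear speed of bearing_disc below 0.01 m/s); the robot touches nothing.
It fails at once if the lid is slammed (closing faster than 4 rad/s) (velocity of joint scale_lid below -4 rad/s).
It fails at once if a bystander is pushed more than 25 mm (distance of any of oil_stone, cutters, white_tray, gold_ring from where it was at the start of the episode above 0.025 m).
It also fails if it takes over 72 s, if anything falls off the work surface, if the arm or the gripper's body presses on something with over 40 N, if the wrist force passes 120 N, or if a joint passes its speed limit or range.

## Robot

A 7-joint arm with a two-finger parallel gripper is mounted at the origin on a cart in front of the work surface, level with it; the furniture and walls round the work are solid. World frame = base frame: x ahead of the robot, y to its left, z up, the work surface at z = 0. Lengths are in m, angles in rad, forces in N, time in s.
With the tool pointing down it reaches from about 0.425 to 0.925 m from the base axis. Payload 6.8 kg.
Tool frame: the origin (TCP) lies midway between the tips of the shut fingers; the grasp point (between the pads) lies 19 mm behind it; x points along the fingers, y is the direction in which the jaws open and shut, and the axes are right-handed (so a half turn about x gives the same grasp; the last joint's range is limited). The gripper opens to 85 mm and grips with 20 to 120 N. Pads are 22 mm wide; open, the fingers measure 114 mm over their backs; the gripper's body (76 mm by 85 mm) begins 54 mm behind the grasp point. The pads swing forward as they close: fully open they stand 13 mm farther back than shut.
Start: joints at [1.072, 0.477, 0.022, 1.555, -0.011, 1.109, -0.083], TCP at [0.257, -0.624, 0.231] pointing down, gripper open.
Joint ranges: [-2.96, 2.96], [-0.34, 2.1], [-1.41, 1.46], [0.24, 2.44], [-1.37, 4.51], [0.17, 1.92], [-2.96, 2.96]. Speed limits (rad/s): [2.39, 2.39, 3.14, 3.14, 3.14, 3.14, 3.14].

## Interface

Orientations are given as a rotation vector (axis times angle).
In Python, from bench import r gives the robot as it stands.
- The arm moves only by the tool carry_out, never from a script. Its argument "targets" is one flat list of numbers, 7 for each row, row after row: the finger opening in m, from 0 to 0.0854, then the shift along the tool's x, y, z in m, then the turn, a rotation vector about the tool's x, y, z in units of 5 degrees (1.0 is 5 degrees). A call has 1 to 12 rows; each row is the pose to reach, as a shift and turn from the pose measured when the call began, along the tool's axes at that moment; what a row does not reach only later rows make up. A row lasts 1/8 s, in which the tool goes at most 62.5 mm and 10.7 degrees, less where a joint would pass 70% of its speed; a pose out of reach is approached as far as the arm can. A call with a gripper value outside its range is refused whole. The fingers move at their own pace and stop on an object; "squeeze" is the grip in N (left out, the last holds). Time passes only in rows, so rows that repeat a pose let the fingers close. It gives the time, the measured TCP pose, the force and the opening at its end, in the units of the state.
- r.get_obs(): the state, without advancing time (a new reading comes with each control period).
- r.grab_frame(name): name is "side" or "top"; returns the picture (480x640x3 uint8, blue, green, red); there is no depth.
- r.camera_info(name): a dict with "fx", "fy", "cx", "cy" (pixels), "xyz" and "orientation" of the camera in the world. Camera axes: x right, y up, looking along -z (the intrinsics and any distortion apply to the point x, -y, -z); pixel columns grow to the right and rows downward; lengths in m; the calibration is good to about 2 mm. A picture is of the moment at which its call begins. camera_info takes no time and is no camera call.
- r.hand_in(): hands the job in, once; it reports no verdict.
The state is a dict: "clock": time; "joints": joint angles; "qvel": joint speeds; "tau": joint torques, N m; "tcp_pos": TCP position; "orientation": TCP orientation; "contact_force": force on the tool from outside, world axes, zero at the start; "moment": the same for the moment, N m; "grip_width": finger opening in m.
Only numpy, scipy, OpenCV 4.12 (cv2) and the standard library are available. Lean on these libraries where they do the work, as an engineer would, in place of code of your own. Each camera call takes 0.05 s, during which the arm holds its last target. There are 200 camera calls.

## Working session

There is one attempt and no reset: what is moved stays moved. The work goes in short steps, Python scripts to look and compute and a tool call to move; the robot and the scene stay as the last step left them, time stands still between calls to the robot, and variables do not carry over. Pictures are saved under pics/ and viewed, about 8 in all and at most 12, crops included, and the job is handed in when it is done.

Besides the shell and the picture viewer there is one more tool, called after ">>>" as name(argument=value, ...) on one line, values as JSON. carry_out: Moves the arm, as the interface text tells. Its arguments: {"type":"object","properties":{"targets":{"type":"array","items":{"type":"number"}},"squeeze":{"type":"number"}},"required":["targets"]}

```bash
mkdir -p pics; ls
python3 - <<'E'
from bench import r
import cv2
o=r.get_obs(); print({k:(v if isinstance(v,float) else [round(float(x),4) for x in v] if hasattr(v,'__len__') else v) for k,v in o.items()})
for n in("side","top"):
    print(n,r.camera_info(n)); cv2.imwrite(f"pics/{n}0.png",r.grab_frame(n))
E
```

```text
pics
{'clock': 0.0, 'joints': [1.0719, 0.4778, 0.0224, 1.5565, -0.0115, 1.1093, -0.0831], 'qvel': [0.0004, 0.0005, -0.0005, -0.0002, 0.0017, 0.0, 0.001], 'tau': [-0.0006, -59.6466, 1.6075, -28.1207, 0.0124, 0.0094, -0.0], 'tcp_pos': [0.2569, -0.6236, 0.2303], 'orientation': [2.0073, 0.3993, -2.0084], 'contact_force': [1.0619, 0.5086, -0.1544], 'moment': [0.0209, -0.0084, -0.0184], 'grip_width': 0.08563803543039283}
side {'fx': 551.0127589660859, 'fy': 551.0127589660859, 'cx': 321.4578047089451, 'cy': 238.42139976628474, 'xyz': array([ 0.58165035, -0.52068086,  0.57475857]), 'orientation': array([ 0.95079521,  0.00106228, -0.03533086])}
top {'fx': 610.9179114789509, 'fy': 610.9179114789509, 'cx': 322.96769737461824, 'cy': 238.8956857333426, 'xyz': array([0.32815019, 0.21009654, 1.18395847]), 'orientation': array([ 0.16771957, -0.16998624, -1.61283143])}
```

View pics/top0.png

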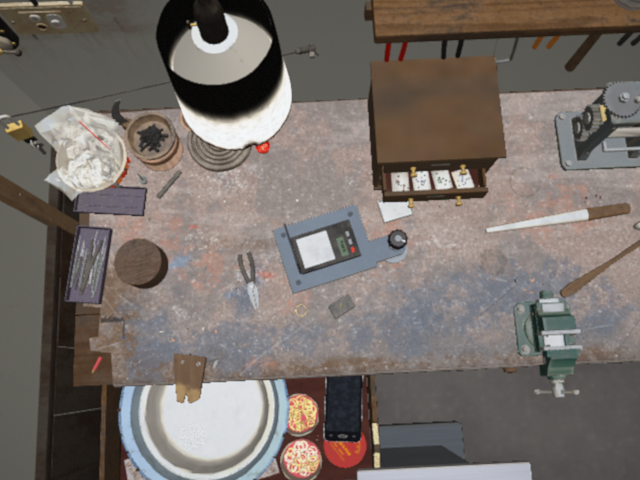

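View pics/side0.png

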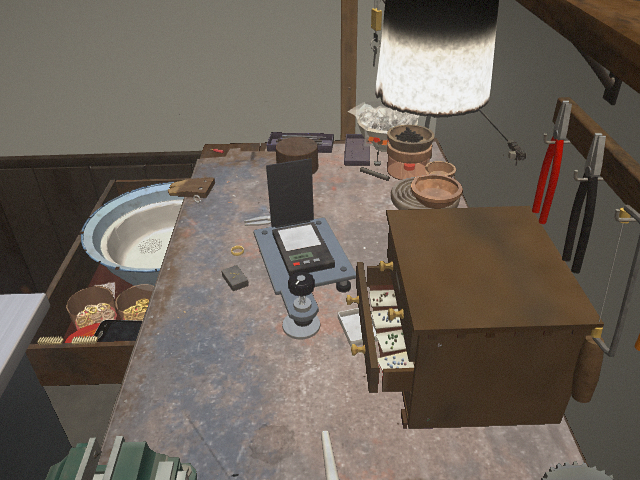

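The top view shows the stand around (340,247), the knob at (398,239), the white tray at (395,210) beside the open drawer, the stone at (342,306), the ring at (300,310) and the cutters at (249,280). The side view shows the knob at (300,283), the disc at (301,327) and the lid upright at (290,195).

```bash
cat > h.py <<'E'
import numpy as np, cv2
from scipy.spatial.transform import Rotation as R
from bench import r
C={n:r.camera_info(n) for n in("side","top")}
def ray(n,u,v):
    c=C[n]; d=R.from_rotvec(c["orientation"]).apply([(u-c["cx"])/c["fx"],-(v-c["cy"])/c["fy"],-1]); return np.array(c["xyz"]),d/np.linalg.norm(d)
def onz(n,u,v,z):
    o,d=ray(n,u,v); return o+d*(z-o[2])/d[2]
def tri(s,t):
    a,d=ray("side",*s); b,e=ray("top",*t)
    k=np.linalg.lstsq(np.c_[d,-e],b-a,rcond=None)[0]; p,q=a+k[0]*d,b+k[1]*e
    return (p+q)/2,np.linalg.norm(p-q)
def proj(n,p):
    c=C[n]; q=R.from_rotvec(c["orientation"]).inv().apply(np.array(p)-c["xyz"]); return c["cx"]-c["fx"]*q[...,0]/q[...,2], c["cy"]+c["fy"]*q[...,1]/q[...,2]
E
python3 - <<'E'
from h import *
np.set_printoptions(precision=4,suppress=True)
print(tri((300,283),(398,239)))
print(onz("side",301,327,.006),onz("top",398,239,.085))
for p in((395,210),(342,306),(300,310),(249,280)): print(onz("top",*p,.01))
a=cv2.imread("pics/top0.png")[195:295,265:425]; b=cv2.imread("pics/side0.png")[150:350,230:390]
cv2.imwrite("pics/c.png",np.hstack([cv2.resize(cv2.imread("pics/top0.png")[195:325,270:420],None,fx=3,fy=3,interpolation=2),np.pad(cv2.resize(cv2.imread("pics/side0.png")[215:345,245:355],None,fx=3,fy=3,interpolation=2),((0,0),(0,0),(0,0)))]))
E
```

```text
(array([0.5607, 0.0645, 0.0821]), np.float64(0.001213800514991945))
[0.5598 0.0563 0.006 ] [0.5594 0.0648 0.085 ]
[0.6343 0.0565 0.01  ]
[0.4492 0.172  0.01  ]
[0.4455 0.2529 0.01  ]
[0.5083 0.3494 0.01  ]
```

View pics/c.png

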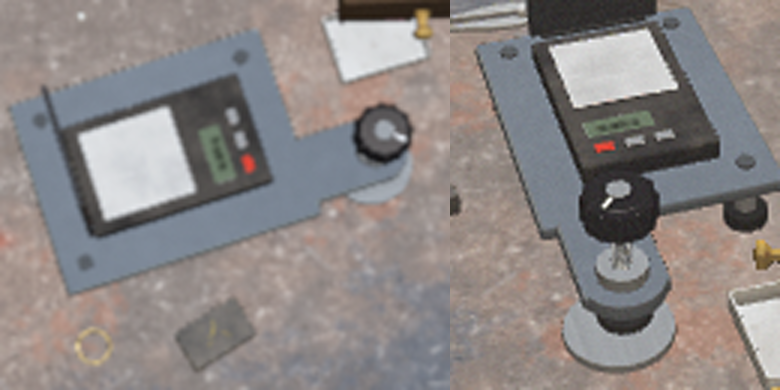

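The crops show the knob's top cap at top (398,238.7) and side (301.3,277.7), with plate corners at top (274,228), (357,205) and (294,293).

Run:
```python
from h import *
np.set_printoptions(precision=4,suppress=True)
A,B,D=[onz("top",270+u/3,195+v/3,.038) for u,v in((10,101),(259,30),(72,294))]
print(A,B,D,np.linalg.norm(A-B),np.linalg.norm(A-D))
y=np.arctan2(*(A-B)[[1,0]])-np.pi/2; y2=np.arctan2(*(A-D)[[1,0]]); print(y,y2)
c=(B+D)/2; Z=lambda a:R.from_euler('z',a)
yy=(y*170+y2*130)/300
loc=lambda x,yv,z: c*[1,1,0]+Z(yy).apply([x,yv,z])
print("c",c,yy,"knob",loc(-.035,-.13,.08)); print("triTop",tri((301.3,277.7),(398,238.7)), onz("top",398,238.7,.0905))
# side-view plate corners
for u,v in((475,46),(683,9),(541,237)): print(onz("side",245+(u-450)/3,215+v/3,.038))
h=loc(0,.061,.053); print("hinge",h)
# lid top corners side view ~ (268,163),(310,160)
for p in((268,163),(311,160)):
    o,d=ray("side",*p); n=Z(yy).apply([1,0,0]); s=-.037 if p[0]<290 else .037
    k=((h+n*s-o)@n)/(d@n); q=o+k*d-(h+n*s); print(Z(-yy).apply(q), np.linalg.norm(q), np.arctan2(q[2],-Z(-yy).apply(q)[1]))
o=r.get_obs();print(R.from_rotvec(o['orientation']).as_matrix())
```

```text
[0.6015 0.2969 0.038 ] [0.6407 0.1344 0.038 ] [0.4751 0.2619 0.038 ] 0.16721839899827937 0.13108749768426145
0.23695114228334635 0.27038988177748385
c [0.5579 0.1981 0.038 ] 0.2514412627308059 knob [0.5564 0.0635 0.08  ]
triTop (array([0.5612, 0.0658, 0.0899]), np.float64(0.004453950918768415)) [0.5589 0.0655 0.0905]
[0.479 0.261 0.038]
[0.5992 0.293  0.038 ]
[0.5232 0.0938 0.038 ]
hinge [0.5428 0.2572 0.053 ]
[ 0.    -0.047  0.144] 0.15144430528984312 1.2552507588521966
[-0.     -0.0125  0.12  ] 0.12062253812704248 1.4671929734224092
[[-0.0007  0.381  -0.9246]
 [ 0.0014 -0.9246 -0.381 ]
 [-1.     -0.0016  0.0001]]
```

>>> carry_out(targets=[0.02,-0.04,0,0,-2,0,0,0.02,-0.08,0,0,-4,0,0,0.02,-0.08,-0.039,-0.041,-6,0,0,0.02,-0.08,-0.078,-0.081,-8,0,0,0.02,-0.08,-0.117,-0.122,-10,0,0,0.02,-0.08,-0.156,-0.162,-12,0,0,0.02,-0.08,-0.195,-0.203,-14,0,0,0.02,-0.08,-0.234,-0.243,-16,0,0,0.02,-0.08,-0.273,-0.284,-18,0,0,0.02,-0.08,-0.312,-0.324,-20,0,0,0.02,-0.08,-0.351,-0.365,-22,0,0,0.02,-0.08,-0.39,-0.406,-24,0,0])

```text
clock: 1.6
tcp_pos: [0.484, -0.1069, 0.3109]
orientation: [0.51, 1.511, -0.509]
contact_force: [0.6, 0.2, 0.7]
grip_width: 0.0201
```

```bash
cat >> h.py <<'E'
def go(p,yaw=None):
    "print shift in tool axes to world TCP p, and the tool's state"
    o=r.get_obs(); M=R.from_rotvec(o["orientation"]).as_matrix()
    print("t%.2f"%o["clock"],"tcp",np.round(o["tcp_pos"],4),"q",np.round(o["joints"],2),"F",np.round(o["contact_force"],2),"M",np.round(o["moment"],3),"w%.4f"%o["grip_width"])
    print("xdir",np.round(M[:,0],4),"ydir",np.round(M[:,1],3),"shift",np.round(M.T@(np.array(p)-o["tcp_pos"]),4))
    d=R.from_matrix(M).inv()*R.from_matrix(np.c_[[0,0,-1],(v:=M[:,1]*[1,1,0]/np.linalg.norm(M[:2,1])),np.cross([0,0,-1],v)])
    print("level turn units",np.round(np.degrees(d.as_rotvec())/5,3))
E
python3 -c "
from h import *
go([.559,.065,.13])"
```

```text
t1.60 tcp [ 0.484  -0.1069  0.3109] q [ 0.65  0.16 -0.62  1.84  0.1   1.18  0.92] F [0.61 0.17 0.73] M [ 0.001 -0.068 -0.046] w0.0201
xdir [-9.0e-04  1.2e-03 -1.0e+00] ydir [0.606 0.795 0.   ] shift [ 0.1811  0.1821 -0.0443]
level turn units [ 0.    -0.016 -0.004]
```

>>> carry_out(targets=[0.0,0,0.03,-0.008,-1.8,0,0,0.0,0.01,0.06,-0.015,-3.6,0,0,0.0,0.03,0.09,-0.022,-5.4,0,0,0.0,0.05,0.12,-0.03,-7.2,0,0,0.0,0.07,0.15,-0.037,-9,0,0,0.0,0.09,0.182,-0.044,-10.8,0,0,0.0,0.11,0.182,-0.044,-12.6,0,0,0.0,0.13,0.182,-0.044,-14.4,0,0,0.0,0.15,0.182,-0.044,-16.2,0,0,0.0,0.165,0.182,-0.044,-18,0,0,0.0,0.175,0.182,-0.044,-19,0,0,0.0,0.181,0.182,-0.044,-19,0,0])

```text
clock: 3.1
tcp_pos: [0.5586, 0.0645, 0.1291]
orientation: [-0.782, 1.426, 0.786]
contact_force: [0.0, 0.0, -0.3]
grip_width: -0.0001
```

Run:
```python
from h import *
go([.559,.065,.095])
a=r.grab_frame("top");b=r.grab_frame("side")
z=lambda a,y,x:cv2.resize(a[y:y+200,x:x+133],None,fx=3,fy=3,interpolation=2)
cv2.imwrite("pics/d.png",np.hstack([z(a,150,340),z(b,160,240)]))
```

```text
t3.10 tcp [0.5586 0.0645 0.1291] q [ 0.45  0.58 -0.9   1.87  0.55  0.96  1.88] F [ 0.03  0.02 -0.35] M [ 0.014 -0.017 -0.009] w-0.0001
xdir [-0.0024  0.0013 -1.    ] ydir [-0.845  0.535  0.003] shift [ 0.0341 -0.0001  0.0007]
level turn units [ 0.    -0.002 -0.032]
```

View pics/d.png

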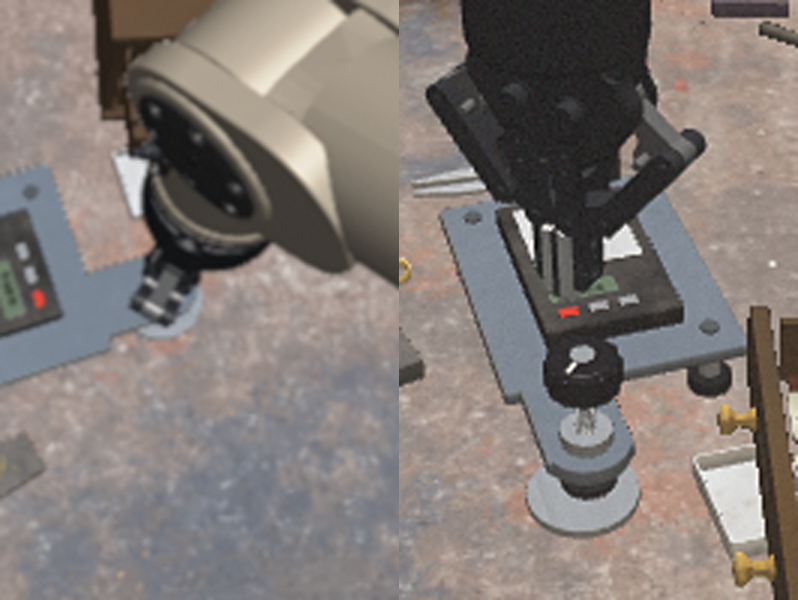

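The closed fingers are just above the knob: tips at side (302,255), knob cap at (301,278). Next I'll find the knob's height by touching its top.

>>> carry_out(targets=[0.0,0.015,0,0,0,0,0,0.0,0.028,0,0,0,0,0,0.0,0.035,0,0,0,0,0,0.0,0.037,0,0,0,0,0,0.0,0.038,0,0,0,0,0,0.0,0.038,0,0,0,0,0])

```text
clock: 3.95
tcp_pos: [0.5588, 0.0646, 0.0916]
orientation: [-0.782, 1.426, 0.785]
contact_force: [0.3, 0.1, 1.0]
grip_width: -0.0004
```

>>> carry_out(targets=[0.0,0.001,0,0,0,0,0,0.0,0.0015,0,0,0,0,0,0.0,0.0015,0,0,0,0,0])

```text
clock: 4.32
tcp_pos: [0.5588, 0.0646, 0.0901]
orientation: [-0.782, 1.426, 0.785]
contact_force: [0.4, 0.6, -0.6]
grip_width: -0.0001
```

>>> carry_out(targets=[0.0,0.001,0,0,0,0,0,0.0,0.0015,0,0,0,0,0,0.0,0.0015,0,0,0,0,0])

```text
clock: 4.7
tcp_pos: [0.5591, 0.0647, 0.0895]
orientation: [-0.782, 1.426, 0.784]
contact_force: [-2.2, -0.6, 8.6]
grip_width: -0.0001
```

>>> carry_out(targets=[0.085,-0.015,0,0,0,0,0,0.085,-0.03,0,0,0,0,0,0.085,-0.03,0,0,0,0,0,0.085,-0.03,0,0,0,0,0,0.085,-0.03,0,0,0,0,0,0.085,-0.03,0,0,0,0,0,0.085,-0.015,0,0,0,0,0,0.085,0.005,0,0,0,0,0,0.085,0.02,0,0,0,0,0,0.085,0.03,0,0,0,0,0,0.085,0.0315,0,0,0,0,0,0.085,0.0315,0,0,0,0,0])

```text
clock: 6.2
tcp_pos: [0.5593, 0.0649, 0.0582]
orientation: [-0.782, 1.425, 0.784]
contact_force: [-0.2, 0.5, 0.3]
grip_width: 0.0852
```

>>> carry_out(targets=[0.045,0,0,0,0,0,0,0.038,0,0,0,0,0,0,0.03,0,0,0,0,0,0,0.025,0,0,0,0,0,0,0.025,0,0,0,0,0,0], squeeze=25)

```text
clock: 6.82
tcp_pos: [0.5616, 0.0638, 0.0593]
orientation: [-0.783, 1.423, 0.78]
contact_force: [3.9, -3.9, 5.5]
grip_width: 0.0352
```

Run:
```python
from h import *
go([.559,.065,.058])
b=r.grab_frame("side")
cv2.imwrite("pics/e.png",cv2.resize(b[200:350,230:380],None,fx=4,fy=4,interpolation=2))
```

```text
t6.83 tcp [0.5616 0.0638 0.0593] q [ 0.39  0.67 -0.82  1.91  0.65  0.85  1.8 ] F [ 3.95 -3.87  5.47] M [-0.731 -0.776  0.031] w0.0352
xdir [ 3.3e-03 -4.0e-04 -1.0e+00] ydir [-0.843  0.537 -0.003] shift [ 0.0013  0.0028 -0.0003]
level turn units [0.    0.017 0.034]
```

View pics/e.png

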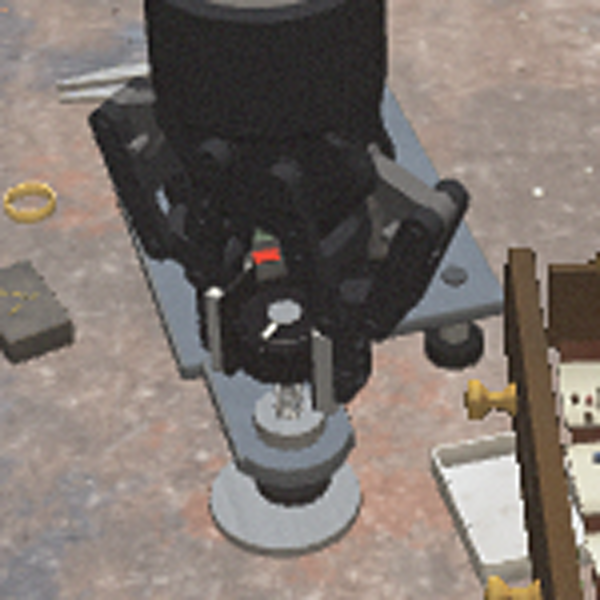

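>>> carry_out(targets=[0.025,0.0002,-0.0007,0,1.5,0,0,0.025,0.0006,-0.0007,0,3.5,0,0,0.025,0.0009,-0.0007,0,5.5,0,0,0.025,0.0013,-0.0007,0,7.5,0,0,0.025,0.0016,-0.0007,0,9.5,0,0,0.025,0.0019,-0.0007,0,11.5,0,0,0.025,0.0022,-0.0007,0,13.5,0,0,0.025,0.0026,-0.0007,0,15.5,0,0,0.025,0.0029,-0.0007,0,17.5,0,0,0.025,0.0033,-0.0007,0,19.5,0,0,0.025,0.0036,-0.0007,0,21.5,0,0,0.025,0.0036,-0.0007,0,21.5,0,0])

```text
clock: 8.38
tcp_pos: [0.5619, 0.0646, 0.0558]
orientation: [0.681, 1.459, -0.678]
contact_force: [-1.0, 2.8, 0.1]
grip_width: 0.0352
```

Run:
```python
from h import *
go([.562,.063,.058])
b=r.grab_frame("side")
cv2.imwrite("pics/f.png",cv2.resize(b[200:350,230:380],None,fx=4,fy=4,interpolation=2))
```

```text
t8.38 tcp [0.5619 0.0646 0.0558] q [ 0.07  0.55 -0.38  1.94  0.31  0.7   0.21] F [-1.01  2.83  0.11] M [ 0.596  0.11  -0.051] w0.0352
xdir [ 3.4e-03  5.0e-04 -1.0e+00] ydir [0.764 0.645 0.003] shift [-0.0022 -0.001   0.0012]
level turn units [-0.     0.021 -0.033]
```

View pics/f.png

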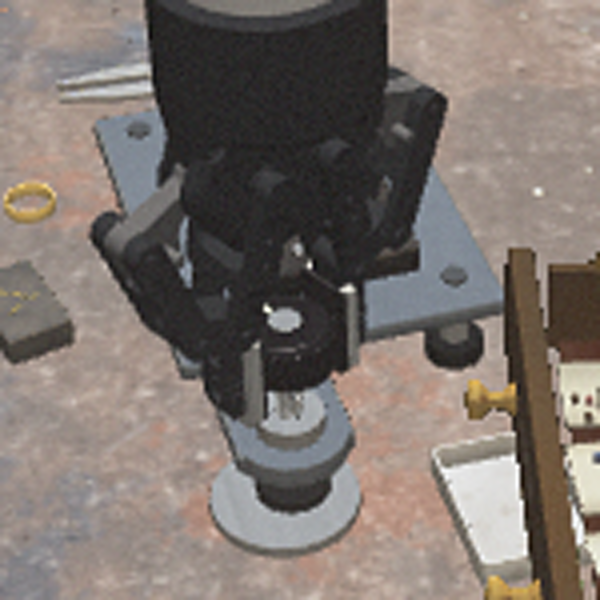

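The knob has turned with the gripper: its marker moved from (270,330) to (268,310), about 107°. About 60° remains.

>>> carry_out(targets=[0.025,0.0003,0,0,2,0,0,0.025,0.0006,0,0,4,0,0,0.025,0.001,0,0,6,0,0,0.025,0.0013,0,0,8,0,0,0.025,0.0016,0,0,10,0,0,0.025,0.0019,0,0,11.5,0,0,0.025,0.002,0,0,12,0,0,0.025,0.002,0,0,12,0,0])

```text
clock: 9.43
tcp_pos: [0.5625, 0.0647, 0.0539]
orientation: [1.459, 1.026, -1.452]
contact_force: [3.1, 1.3, -2.1]
grip_width: 0.0352
```

```bash
python3 -c "
from h import *
go([.562,.063,.12])"
```

```text
t9.43 tcp [0.5625 0.0647 0.0539] q [-0.13  0.53 -0.12  1.95  0.1   0.66 -0.65] F [ 3.12  1.3  -2.08] M [ 0.129 -0.621 -0.088] w0.0352
xdir [ 4.3e-03  8.0e-04 -1.0e+00] ydir [ 0.942 -0.335  0.004] shift [-0.0661  0.0004  0.0016]
level turn units [ 0.    -0.025 -0.043]
```

Moment about the axis rose from 0.05 to 0.088 N m, so the foot is bearing on the disc. I'll release and touch the knob top again.

>>> carry_out(targets=[0.06,0,0,0,0,0,0,0.075,0,0,0,0,0,0,0.075,-0.02,0,0,0,0,0,0.075,-0.04,0,0,0,0,0,0.04,-0.06,0,0,0,0,0,0,-0.06,0,0,0,0,0,0,-0.06,0,0,0,0,0,0,-0.06,0,0,0,0,0,0,-0.045,0,0,0,0,0,0,-0.036,0,0,0,0,0,0,-0.032,0,0,0,0,0,0,-0.032,0,0,0,0,0])

```text
clock: 10.92
tcp_pos: [0.5621, 0.0646, 0.0854]
orientation: [1.459, 1.026, -1.453]
contact_force: [0.3, -0.8, -0.3]
grip_width: 0.0002
```

>>> carry_out(targets=[0,0.0005,0,0,0,0,0,0,0.001,0,0,0,0,0,0,0.001,0,0,0,0,0])

```text
clock: 11.3
tcp_pos: [0.5622, 0.0646, 0.0846]
orientation: [1.459, 1.026, -1.453]
contact_force: [0.0, 0.2, -0.1]
grip_width: 0.0001
```

>>> carry_out(targets=[0,0.0008,0,0,0,0,0,0,0.0015,0,0,0,0,0,0,0.0015,0,0,0,0,0])

```text
clock: 11.68
tcp_pos: [0.5625, 0.0647, 0.084]
orientation: [1.459, 1.026, -1.452]
contact_force: [-2.7, -0.3, 7.5]
grip_width: 0.0
```

The knob top is now at 84.0 mm, so its centre is at 73 mm. That is about 1 mm of compression, or about 6 N. Now I'll measure the lid from the first pictures.

Run:
```python
import cv2,numpy as np
z=lambda f,y,x:cv2.resize(cv2.imread(f)[y:y+100,x:x+66],None,fx=6,fy=6,interpolation=2)
cv2.imwrite("pics/g.png",np.hstack([z("pics/top0.png",200,262),z("pics/side0.png",150,258)]))
```

```text
(no output)
```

View pics/g.png

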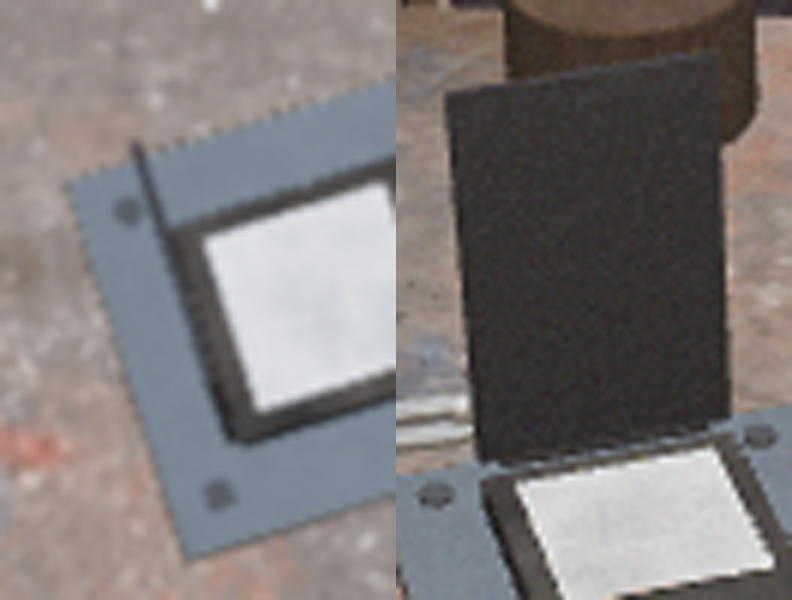

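>>> carry_out(targets=[0.014,-0.06,0,0,0,0,0,0.014,-0.12,0,0,1.5,0,0,0.014,-0.16,0,0,3.5,0,0,0.014,-0.18,0,0,5.5,0,0,0.014,-0.18,0,0,7.5,0,0,0.014,-0.18,0,0,9.5,0,0,0.014,-0.18,0,0,11.2,0,0,0.014,-0.18,0,0,11.2,0,0])

```text
clock: 12.68
tcp_pos: [0.5616, 0.0647, 0.2639]
orientation: [2.091, 0.266, -2.082]
contact_force: [0.8, -0.4, -0.2]
grip_width: 0.0139
```

The lid's top corners are at side (266.7,165.5) and (311.5,159.2), and at top (284.5,223.8) and about (299.5,271.7). Its lower corners are at side (272,227) and (313.7,219.7).

Run:
```python
from h import *
np.set_printoptions(precision=4,suppress=True)
P,Q=tri((311.5,159.2),(284.5,223.8)),tri((266.7,165.5),(299.5,271.7)); print(P,Q)
for z in(.053,): print("hinge",onz("side",313.7,219.7,z),onz("side",272,227.2,z))
# refine stand from plate corners both views
a=[onz("side",245+(u-450)/3,215+v/3,.038) for u,v in((475,46),(683,9))]; print(a)
go([.55,.25,.2])
```

```text
(array([0.5805, 0.2681, 0.1666]), np.float64(0.00415520439883216)) (array([0.5033, 0.2471, 0.167 ]), np.float64(0.018404003306959325))
hinge [0.5832 0.2658 0.053 ] [0.5127 0.2468 0.053 ]
[array([0.479, 0.261, 0.038]), array([0.5992, 0.293 , 0.038 ])]
t12.68 tcp [0.5616 0.0647 0.2639] q [-0.25  0.26  0.03  1.79 -0.01  1.08 -1.53] F [ 0.83 -0.35 -0.2 ] M [-0.032 -0.006  0.002] w0.0139
xdir [ 0.0042  0.0006 -1.    ] ydir [ 0.251 -0.968  0.   ] shift [ 0.0639 -0.1823 -0.035 ]
level turn units [ 0.    -0.049 -0.005]
```

>>> carry_out(targets=[0.05,0,-0.04,-0.012,0,0,0,0.05,0,-0.09,-0.026,0,0,0,0.05,0,-0.14,-0.041,0,0,0,0.05,0,-0.18,-0.053,0,0,0,0.05,0,-0.189,-0.056,0,0,0,0.05,0,-0.189,-0.056,0,0,0,0.05,0.03,-0.189,-0.056,0,0,0,0.05,0.06,-0.189,-0.056,0,0,0,0.05,0.085,-0.189,-0.056,0,0,0,0.05,0.1,-0.189,-0.056,0,0,0,0.05,0.104,-0.189,-0.056,0,0,0,0.05,0.104,-0.189,-0.056,0,0,0])

```text
clock: 14.18
tcp_pos: [0.5694, 0.2614, 0.1606]
orientation: [2.092, 0.265, -2.081]
contact_force: [-0.2, 0.7, 0.2]
grip_width: 0.05
```

Run:
```python
from h import *
go([.5685,.262,.16])
a=r.grab_frame("top");b=r.grab_frame("side")
cv2.imwrite("pics/i.png",np.hstack([cv2.resize(a[190:290,250:350],None,fx=4,fy=4,interpolation=2),cv2.resize(b[110:260,240:340],None,fx=4,fy=4,interpolation=2)[100:500]]))
```

```text
t14.18 tcp [0.5694 0.2614 0.1606] q [-0.5   0.47 -0.05  1.74  0.03  0.93 -1.87] F [-0.23  0.74  0.25] M [-0.024 -0.008 -0.044] w0.0500
xdir [ 5.1e-03  9.0e-04 -1.0e+00] ydir [ 0.25  -0.968  0.   ] shift [ 0.0006 -0.0008  0.0007]
level turn units [ 0.    -0.059 -0.005]
```

View pics/i.png

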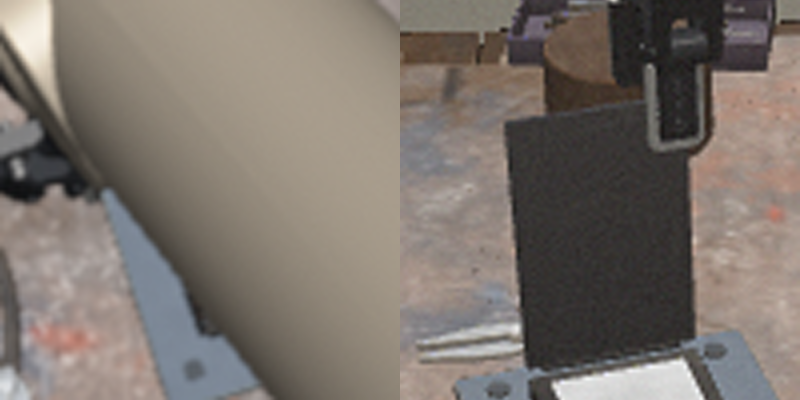

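The near finger is in front of the lid at about (678,110) in the crop and overlaps the edge by about 9 mm, near the +x side. The gripper is straddling the lid, so I'll narrow the opening and calculate the arc.

>>> carry_out(targets=[0.03,0,0,0,0,0,0,0.015,0,0,0,0,0,0,0.01,0,0,0,0,0,0,0.01,0,0,0,0,0,0], squeeze=20)

```text
clock: 14.78
tcp_pos: [0.5695, 0.2619, 0.1611]
orientation: [2.093, 0.266, -2.081]
contact_force: [0.4, 0.6, 0.0]
grip_width: 0.0096
```

```bash
cat >> h.py <<'E'
H=np.array([.5475,.2565,.053]); EY=np.array([-.2488,.9686,0]); EX=np.array([.9686,.2488,0])
def arc(ths,w=.01,xo=.022):
    "rows (tool shift, turn about tool z) for the lower fingertip to follow lid angle ths"
    o=r.get_obs(); M=R.from_rotvec(o["orientation"]).as_matrix(); rs=.109
    for t in ths:
        b=np.radians(90-30*np.clip((1.5-t)/1.46,0,1))
        p=H+EX*xo+EY*(-rs*np.cos(t)+w/2*np.sin(b))+np.array([0,0,rs*np.sin(t)+w/2*np.cos(b)])
        G=np.c_[EY*np.cos(b)-np.array([0,0,np.sin(b)]),-EY*np.sin(b)-np.array([0,0,np.cos(b)]),-EX]
        print("%.2f"%t,np.round(M.T@(p-o["tcp_pos"]),4),np.round(np.degrees(R.from_matrix(M.T@G).as_rotvec())/5,2))
E
python3 -c "
from h import *
go([.5685,.262,.16]); arc(np.arange(1.5,.69,-.08))"
```

```text
t14.78 tcp [0.5695 0.2619 0.1611] q [-0.5   0.47 -0.05  1.74  0.03  0.93 -1.87] F [0.36 0.57 0.02] M [-0.031 -0.023 -0.02 ] w0.0096
xdir [ 0.0058  0.0014 -1.    ] ydir [ 0.25  -0.968  0.   ] shift [ 0.0011 -0.0004  0.001 ]
level turn units [ 0.    -0.069 -0.001]
1.50 [-0.0006  0.0025  0.0007] [ 0.02 -0.07 -0.  ]
1.42 [0.0002 0.0111 0.0007] [ 0.02 -0.07 -0.33]
1.34 [0.0017 0.0197 0.0007] [ 0.02 -0.07 -0.66]
1.26 [0.0039 0.0281 0.0007] [ 0.02 -0.07 -0.99]
1.18 [0.0068 0.0363 0.0008] [ 0.02 -0.07 -1.32]
1.10 [0.0103 0.0442 0.0008] [ 0.02 -0.07 -1.64]
1.02 [0.0144 0.0519 0.0008] [ 0.03 -0.07 -1.97]
0.94 [0.0191 0.0591 0.0009] [ 0.03 -0.07 -2.3 ]
0.86 [0.0244 0.066  0.0009] [ 0.03 -0.07 -2.63]
0.78 [0.0302 0.0724 0.001 ] [ 0.03 -0.07 -2.96]
0.70 [0.0365 0.0783 0.001 ] [ 0.03 -0.07 -3.29]
```

>>> carry_out(targets=[0.01,-0.0006,0.0025,0.0007,0,-0.07,0,0.01,0.0002,0.011,0.0007,0,-0.07,-0.33,0.01,0.0017,0.0197,0.0007,0,-0.07,-0.66,0.01,0.004,0.028,0.0007,0,-0.07,-1,0.01,0.007,0.0363,0.0008,0,-0.07,-1.3,0.01,0.0103,0.0442,0.0008,0,-0.07,-1.65,0.01,0.0144,0.052,0.0008,0,-0.07,-2,0.01,0.019,0.059,0.0009,0,-0.07,-2.3,0.01,0.0244,0.066,0.0009,0,-0.07,-2.6,0.01,0.03,0.0724,0.001,0,-0.07,-3,0.01,0.0365,0.0783,0.001,0,-0.07,-3.3,0.01,0.0365,0.0783,0.001,0,-0.07,-3.3])

```text
clock: 16.27
tcp_pos: [0.5885, 0.184, 0.1239]
orientation: [-2.123, -0.586, 2.205]
contact_force: [-0.1, -1.1, 0.1]
grip_width: 0.0102
```

Run:
```python
from h import *
arc(np.r_[np.arange(.62,.05,-.08),.06,.04]); go([.5685,.262,.16])
b=r.grab_frame("side")
cv2.imwrite("pics/j.png",cv2.resize(b[130:330,220:380],None,fx=3,fy=3,interpolation=2))
```

```text
0.62 [ 0.0048  0.0051 -0.0003] [-0.    0.02 -0.33]
0.54 [ 0.0103  0.0118 -0.0003] [-0.    0.02 -0.66]
0.46 [ 0.0163  0.0179 -0.0003] [-0.    0.02 -0.98]
0.38 [ 0.0228  0.0236 -0.0003] [-0.    0.02 -1.31]
0.30 [ 0.0297  0.0288 -0.0004] [-0.    0.02 -1.64]
0.22 [ 0.037   0.0333 -0.0004] [-0.01  0.02 -1.97]
0.14 [ 0.0446  0.0373 -0.0004] [-0.01  0.02 -2.3 ]
0.06 [ 0.0526  0.0406 -0.0004] [-0.01  0.02 -2.63]
0.06 [ 0.0526  0.0406 -0.0004] [-0.01  0.02 -2.63]
0.04 [ 0.0546  0.0413 -0.0004] [-0.01  0.02 -2.71]
t16.27 tcp [0.5885 0.184  0.1239] q [-0.12  0.53 -0.18  1.79 -0.27  0.85 -1.42] F [-0.11 -1.14  0.14] M [-0.467  0.025  0.014] w0.0102
xdir [-0.0719  0.2739 -0.9591] ydir [ 0.238 -0.929 -0.283] shift [-0.0118 -0.0874  0.    ]
level turn units [3.00e-03 1.80e-02 3.29e+00]
```

View pics/j.png

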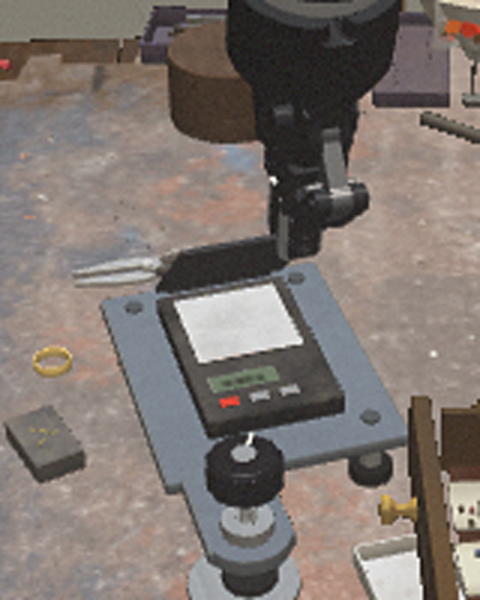

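The lid is following between the fingers at about 0.75 rad, and its edge meets them at crop (285,250). Nothing else has moved, so I'll continue.

>>> carry_out(targets=[0.01,0.0048,0.0051,-0.0003,0,0,-0.33,0.01,0.0103,0.0118,-0.0003,0,0,-0.66,0.01,0.0163,0.018,-0.0003,0,0,-1,0.01,0.0228,0.0236,-0.0003,0,0,-1.3,0.01,0.0297,0.0288,-0.0004,0,0,-1.65,0.01,0.037,0.0333,-0.0004,0,0,-2,0.01,0.0446,0.0373,-0.0004,0,0,-2.3,0.01,0.0446,0.0373,-0.0004,0,0,-2.3])

```text
clock: 17.32
tcp_pos: [0.5966, 0.159, 0.0714]
orientation: [-1.971, -0.757, 2.096]
contact_force: [-0.1, -12.4, 9.0]
grip_width: 0.0107
```

Run:
```python
from h import *
arc([.1,.06,.03]); go([.5685,.262,.16])
b=r.grab_frame("side")
cv2.imwrite("pics/k.png",cv2.resize(b[170:320,250:370],None,fx=4,fy=4,interpolation=2))
```

```text
0.10 [0.0057 0.0002 0.0013] [-0.02 -0.02 -0.2 ]
0.06 [0.0093 0.0025 0.0013] [-0.02 -0.02 -0.37]
0.03 [0.0121 0.0041 0.0013] [-0.02 -0.02 -0.45]
t17.32 tcp [0.5966 0.159  0.0714] q [ 0.09  0.66 -0.28  1.78 -0.43  0.83 -1.15] F [ -0.08 -12.37   8.97] M [-1.28   0.306  0.418] w0.0107
xdir [-0.1143  0.4514 -0.885 ] ydir [ 0.218 -0.858 -0.466] shift [-0.0287 -0.1357  0.0018]
level turn units [-2.00e-03 -7.00e-03  5.55e+00]
```

View pics/k.png

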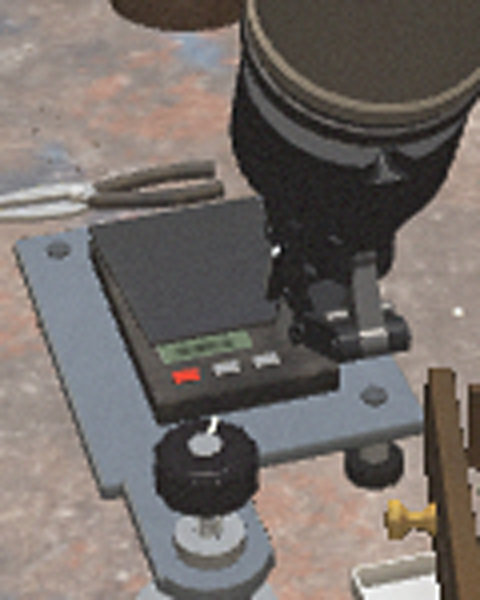

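The lid is nearly down, at about 0.2 rad, but its edge is wedged against the lower pad. I'll back out about 3.5 mm while lowering.

>>> carry_out(targets=[0.01,-0.0007,0.0013,0,0,0,0,0.01,0.0004,0.0036,0,0,0,0,0.01,0.0019,0.005,0,0,0,0,0.01,0.0037,0.0059,0,0,0,0,0.01,0.0064,0.0073,0,0,0,0,0.01,0.0064,0.0073,0,0,0,0])

```text
clock: 18.12
tcp_pos: [0.597, 0.1573, 0.064]
orientation: [-1.971, -0.761, 2.097]
contact_force: [-2.6, -2.2, 6.3]
grip_width: 0.0101
```

Run:
```python
from h import *
go([.5685,.262,.16])
b=r.grab_frame("side")
cv2.imwrite("pics/l.png",cv2.resize(b[200:300,260:360],None,fx=6,fy=6,interpolation=2))
```

```text
t18.12 tcp [0.597  0.1573 0.064 ] q [ 0.09  0.67 -0.28  1.78 -0.43  0.82 -1.14] F [-2.57 -2.16  6.32] M [0.611 0.702 0.433] w0.0101
xdir [-0.1158  0.4519 -0.8845] ydir [ 0.22  -0.857 -0.467] shift [-0.0343 -0.1408  0.0015]
level turn units [-1.000e-03 -5.000e-03  5.562e+00]
```

View pics/l.png

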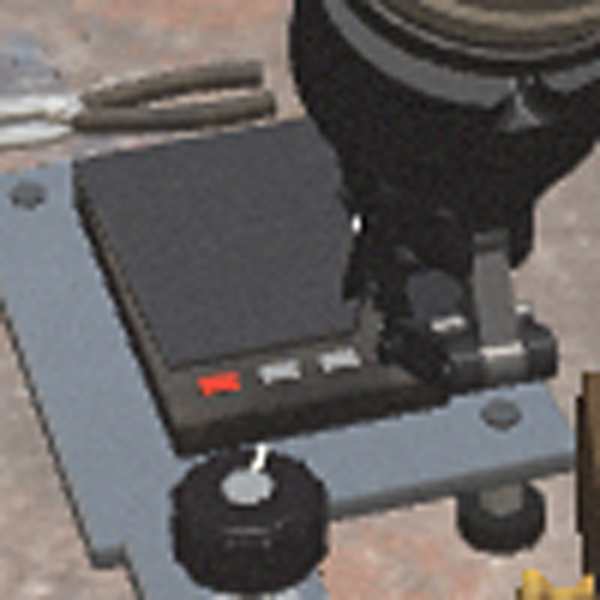

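Run:
```python
from h import *
for t in(0,.05,.1,.15,.2,.25):
    q=[H+EX*s*.037-EY*.116*np.cos(t)+np.array([0,0,.116*np.sin(t)+.0]) for s in(-1,1)]
    print(t,[np.round(proj("side",x),1) for x in q])
q=H-EX*.037-EY*.122; q[2]=.051; print("scale corner",proj("side",q),"seen ~ (288.5,271.5)")
o=r.get_obs(); d=o["tcp_pos"]-H; print("tcp local",d@EX,d@EY,d[2])
```

```text
0 [array([287.2, 268.2]), array([333.8, 259.3])]
0.05 [array([286.9, 265.2]), array([333.7, 256.3])]
0.1 [array([286.7, 262. ]), array([333.6, 253.1])]
0.15 [array([286.4, 258.7]), array([333.5, 249.9])]
0.2 [array([286. , 255.3]), array([333.3, 246.5])]
0.25 [array([285.6, 251.7]), array([333., 243.])]
scale corner (np.float64(288.14883105261936), np.float64(271.63028487406257)) seen ~ (288.5,271.5)
tcp local 0.023248972423685677 -0.10843391201505335 0.011023366795679217
```

The lid is at about 0.12 rad and rests on the lower fingertip. I'll draw the fingers out slowly.

>>> carry_out(targets=[0.01,-0.0005,0.0009,0,0,0,0,0.01,0,0.0022,0,0,0,0,0.01,-0.0005,0.0031,0,0,0,0,0.01,-0.001,0.004,0,0,0,0,0.01,-0.0019,0.0058,0,0,0,0,0.01,-0.0028,0.0075,0,0,0,0,0.01,-0.0038,0.0093,0,0,0,0,0.01,-0.0038,0.0093,0,0,0,0])

```text
clock: 19.18
tcp_pos: [0.5968, 0.157, 0.0657]
orientation: [-1.961, -0.778, 2.097]
contact_force: [-3.7, 14.2, 4.1]
grip_width: 0.0099
```

Run:
```python
from h import *
go([.5685,.262,.16])
o=r.get_obs(); d=o["tcp_pos"]-H; print("tcp local",d@EX,d@EY,d[2])
b=r.grab_frame("side"); g=cv2.cvtColor(b,6); print(g[252:276,292])
```

```text
t19.18 tcp [0.5968 0.157  0.0657] q [ 0.1   0.67 -0.29  1.77 -0.43  0.83 -1.13] F [-3.67 14.21  4.06] M [ 3.421  0.805 -0.059] w0.0099
xdir [-0.1228  0.4596 -0.8796] ydir [ 0.225 -0.85  -0.476] shift [-0.0313 -0.1405  0.0004]
level turn units [3.000e-03 1.100e-02 5.681e+00]
tcp local 0.022950233652413315 -0.1086326536619634 0.012661030454656629
[ 80  75  78  79  76  77  71  60 130  83  86  88  83  83  85  86  89  87
  78  55  55  49  41  50]
```

The fingers didn't come out. The lid is pinched between the upper tip and the lower pad; the moment puts the contact at the tips. I'll open the fingers a little at a time, then withdraw.

>>> carry_out(targets=[0.01,0,0,0,0,0,0,0.012,0,0,0,0,0,0,0.014,-0.0007,-0.0003,0,0,0,0,0.016,-0.0007,-0.0003,0,0,0,0,0.018,-0.001,-0.0005,0,0,0,0,0.018,-0.001,-0.0005,0,0,0,0])

```text
clock: 19.98
tcp_pos: [0.5967, 0.1571, 0.0667]
orientation: [-1.961, -0.778, 2.097]
contact_force: [0.1, -0.3, 0.7]
grip_width: 0.0181
```

```bash
cat > chk.py <<'E'
from h import *
o=r.get_obs(); M=R.from_rotvec(o["orientation"]).as_matrix(); d=o["tcp_pos"]-H
print("t%.2f"%o["clock"],"local",np.round([d@EX,d@EY,d[2]],4),"F",np.round(o["contact_force"],1),"M",np.round(o["moment"],2),"w%.4f"%o["grip_width"],"out",np.round(M.T@-EY,3),"up",np.round(M.T@[0,0,1],3))
g=cv2.cvtColor(r.grab_frame("side"),6); print(g[252:276,290],g[252:276,296])
E
python3 chk.py
```

```text
t19.98 local [ 0.023  -0.1086  0.0137] F [ 0.1 -0.3  0.7] M [-0.49 -0.06 -0.07] w0.0181 out [-0.476  0.88   0.008] up [-0.88  -0.476  0.001]
[82 80 78 77 76 77 76 77 63 69 90 87 85 83 86 92 93 89 76 60 50 49 44 44] [ 79  80  81  77  78  78  79  63  62  82 105 123 119  67  85  83  84  74
  47  46  44  45  45  57]
```

>>> carry_out(targets=[0.018,-0.0005,0.0009,0,0,0,0,0.018,-0.001,0.0018,0,0,0,0,0.018,-0.0014,0.0026,0,0,0,0,0.018,-0.0019,0.0035,0,0,0,0,0.018,-0.0029,0.0053,0,0,0,0,0.018,-0.0029,0.0053,0,0,0,0])

```text
clock: 20.78
tcp_pos: [0.5984, 0.1508, 0.0667]
orientation: [-1.961, -0.777, 2.097]
contact_force: [0.1, -1.1, -0.4]
grip_width: 0.0179
```

```bash
python3 chk.py
```

```text
t20.77 local [ 0.023  -0.115   0.0137] F [ 0.1 -1.1 -0.4] M [-0.48 -0.15  0.  ] w0.0179 out [-0.476  0.88   0.008] up [-0.88  -0.476  0.001]
[76 80 80 79 76 80 75 76 76 79 77 68 70 85 91 92 92 92 74 57 45 49 38 42] [ 78  81  76  83  76  76  81  79  79  78  62  85 125  69  86  79  82  72
  45  45  46  41  47  66]
```

>>> carry_out(targets=[0.018,-0.009,-0.005,0,0,0,0,0.018,-0.022,-0.012,0,0,0,0,0.018,-0.044,-0.024,0,0,0,0,0,-0.062,-0.033,0,0,0,2,0,-0.062,-0.033,0,0,0,4,0,-0.062,-0.033,0,0,0,5.7,0,-0.062,-0.033,0,0,0,5.7])

```text
clock: 21.7
tcp_pos: [0.5975, 0.1568, 0.1388]
orientation: [2.08, 0.281, -2.076]
contact_force: [-0.1, 0.2, -0.1]
grip_width: -0.0002
```

```bash
python3 chk.py; python3 -c "
from h import *
go(H-EY*.1+[0,0,.017])"
```

```text
t21.70 local [ 0.0237 -0.109   0.0858] F [-0.1  0.2 -0.1] M [-0.02  0.    0.06] w-0.0002 out [-0.     1.     0.017] up [-1.    -0.    -0.002]
[75 77 74 78 78 78 72 76 71 74 74 77 78 75 70 49 94 86 75 53 40 50 43 40] [73 79 81 74 77 79 76 77 75 72 79 75 74 70 57 83 81 73 44 41 42 38 44 60]
t21.75 tcp [0.598  0.1537 0.1382] q [-0.33  0.48 -0.04  1.78  0.02  0.88 -1.68] F [-0.04 -0.36 -0.25] M [-0.024  0.006  0.009] w-0.0000
xdir [ 5.e-04  2.e-04 -1.e+00] ydir [ 0.261 -0.965 -0.   ] shift [ 0.0682 -0.0125  0.0232]
level turn units [-0.    -0.006  0.001]
```

The edge pixel moved to v=267, which matches a shut lid. I'll confirm by touching the lid.

>>> carry_out(targets=[0,0.02,-0.0125,0.023,0,0,0,0,0.05,-0.0125,0.023,0,0,0,0,0.068,-0.0125,0.023,0,0,0,0,0.076,-0.0125,0.023,0,0,0,0,0.079,-0.0125,0.023,0,0,0,0,0.081,-0.0125,0.023,0,0,0,0,0.0825,-0.0125,0.023,0,0,0,0,0.0825,-0.0125,0.023,0,0,0])

```text
clock: 22.75
tcp_pos: [0.5732, 0.1599, 0.0564]
orientation: [2.082, 0.277, -2.079]
contact_force: [-0.1, -1.2, 3.5]
grip_width: -0.0003
```

The lid top is at 56.4 mm, and a shut lid would be at 56 mm, so it is shut. I'll back away and take a last look.

>>> carry_out(targets=[0,-0.03,0,0,0,0,0,0,-0.08,0,0,0,0,0,0,-0.14,0,0,0,0,0,0,-0.19,0,0,0,0,0,0,-0.2,0,0,0,0,0,0,-0.2,0,0,0,0,0])

```text
clock: 23.5
tcp_pos: [0.5728, 0.1599, 0.2567]
orientation: [2.083, 0.277, -2.078]
contact_force: [-0.2, 0.1, 0.1]
grip_width: 0.0001
```

```bash
python3 - <<'E'
from h import *
b=r.grab_frame("side"); cv2.imwrite("pics/m.png",cv2.resize(b[190:350,210:370],None,fx=3.7,fy=3.7,interpolation=2))
E
python3 chk.py
```

```text
t23.55 local [-2.000e-04 -9.990e-02  2.024e-01] F [ 0.1  0.8 -0.6] M [-0.02  0.   -0.  ] w-0.0000 out [0.    1.    0.013] up [-1.  0. -0.]
[71 71 69 76 74 73 73 75 72 74 75 74 82 74 77 64 64 85 74 53 41 47 47 44] [76 71 73 70 76 70 76 78 74 76 71 76 75 71 52 59 79 70 44 45 39 41 37 62]
```

View pics/m.png

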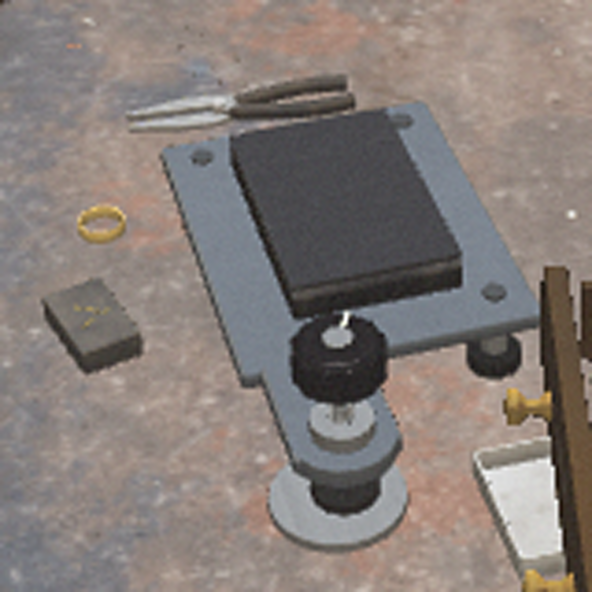

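The lid lies flat at (350,210), the foot is down on the disc at (340,500), the knob marker is unchanged, and the stone, ring, cutters and tray are where they were.

```bash
python3 -c "
from bench import r
print(r.hand_in())"
```

```text
the job is handed in; nothing more can be done
None
```

The foot is down on its disc and the lid is shut. I handed the job in at about 23.6 s of the 72 s allowed; hand-in gives no verdict.

- **Foot:** I turned the knob about 167° clockwise. Its top, touched before and after, went from 89.6 to 84.0 mm, which puts the knob centre at about 73 mm. That is roughly 1 mm past first touch, or about 6 N by the given stiffness; I could not measure the foot force directly. Turning resistance rose from 0.05 to 0.09 N m, which agrees with the foot bearing on the disc.
- **Lid:** I lowered it between the two fingers. At about 0.2 to 0.1 rad it wedged between the finger pads, with up to about 15 N at the fingers. I freed it by opening the fingers a few millimetres and drawing them out. The last drop was from about 0.06 rad. I did not measure the closing speed.
- **Last checks:** Touching the lid near its free edge gave 56.4 mm against 56 mm for fully shut. The final picture shows it flat, the foot on the disc, the stone, ring, cutters and tray not visibly moved, and the arm clear. No check disagreed.

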